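Snap the cap home on a sample bottle

ROBOT

A 6-joint arm with a two-finger parallel gripper is mounted at the origin on the work surface. World frame = base frame: x ahead of the robot, y to its left, z up, the work surface at z = 0. Lengths are in m, angles in rad, forces in N, time in s.
With the tool pointing down it reaches from about 0.3 to 0.875 m from the base axis. Payload 6.4 kg.
Tool frame: the origin (TCP) lies midway between the tips of the shut fingers; the grasp point (between the pads) lies 19 mm behind it; z points along the fingers, y is the line along which they close (so a half turn about z gives the same grasp; the last joint's range is limited). The gripper opens to 85 mm and grips with 20 to 120 N. Pads are 22 mm wide; open, the fingers measure 114 mm over their backs; the gripper's body (76 mm by 85 mm) begins 54 mm behind the grasp point. The pads swing forward as they close: fully open they stand 13 mm farther back than shut.
Start: joints at [-1.32, 0.181, 1.607, -0, 1.354, -0.206], TCP at [0.254, -0.516, 0.231] pointing down, gripper open.
Joint ranges: [-2.99, 2.99], [-0.89, 2.07], [0.3, 2.58], [-1.14, 4.28], [0, 2.63], [-3.12, 3.12]. Speed limits (rad/s): [2.57, 2.57, 3.01, 3.14, 3.14, 3.14].

INTERFACE

Orientations are given as a unit quaternion [w, x, y, z].
In Python, from bench import sensors, vision, ctrl gives the robot as it stands.
- The arm moves only by the tool carry_out, never from a script. Its argument "deltas" is text: rows parted by semicolons, each of 7 numbers parted by spaces: the shift along the tool's x, y, z in mm, then the turn, a rotation vector about the tool's x, y, z in rad, then the closure, from 0 (fully open) to 1 (shut). In form: tx ty tz ax ay az claw; .... A call has 1 to 12 rows; each row is the pose to reach, as a shift and turn from the pose commanded when the call began, along the tool's axes at that moment; what a row does not reach only later rows make up. A row lasts 1/8 s, in which the tool goes at most 62.5 mm and 10.7 degrees, less where a joint would pass 70% of its speed; a pose out of reach is approached as far as the arm can. A call with a gripper value outside its range is refused whole. The fingers move at their own pace and stop on an object; the grip force is fixed at half the most. Time passes only in rows, so rows that repeat a pose let the fingers close. It gives the time, the measured TCP pose, the force, the opening and the grip force at its end, in the units of the state.
- sensors.get_obs(): the state, without advancing time (a new reading comes with each control period).
- vision.camera(name): name is "scene" or "top"; returns the picture (420x560x3 uint8, blue, green, red); there is no depth.
- vision.camera_model(name): a dict with "K" (3x3 intrinsics, pixels), "k1" (the pictures are not rectified: a ray, as slopes to the right and down, at radius r is drawn at 1 + k1 r^2 times it, then the intrinsics apply), "extrinsics" (4x4, takes a point from world to camera coordinates). Camera axes: x right, y down, z forward; pixel columns grow to the right and rows downward; lengths in m; the calibration is good to about 2 mm. A picture is of the moment at which its call begins. camera_model takes no time and is no camera call.
- ctrl.hand_in(): hands the job in; it is judged then, once.
The state is a dict: "time_s": time; "q": joint angles; "dq": joint speeds; "joint_efforts": joint torques, N m; "eef_pos": TCP position; "eef_rot": TCP orientation; "wrist_force": force on the tool from outside, world axes, zero at the start; "torque": the same for the moment, N m; "opening": opening from 0.0 (shut) to 1.0 (fully open); "grasp_force": force on a finger pad.
Only numpy, scipy, OpenCV 4.12 (cv2) and the standard library are available. Lean on these libraries where they do the work, as an engineer would, in place of code of your own. Each camera call takes 0.05 s, during which the arm holds its last target. There are 200 camera calls.

TASK

The pink snap cap is only resting on the neck of the sample bottle in the capping stand. Take the blue capping tool off its parking dock, set it squarely over the cap and press straight down until the cap clicks fully home and level, then keep it pressed with about 20 N for a second to set the seal (more than 30 N cracks the neck). Put the tool back upright on its dock, let go, and leave everything else on the bench where it is.

Things in the scene. Friction and masses are not known exactly. Their poses are not given: they have to be found in the camera images.
- stand: Capping stand, fixed: 130 x 130 x 12 mm plate with a dark round nest (dia 74, top at 30 mm) holding a milky bottle (dia 61) upright. Origin: centre of the plate's underside, on the bench; z up along the bottle's axis. The neck (dia 33) ends 90 mm above the origin; round it, 83 mm up, are four sprung snap lugs. Nothing else of it gives when pressed.
- cap_center (a point): Centre (half-way up) of the loose pink ribbed snap cap, dia 48 mm (50 over the corners), 16 mm high, flat top; z is its axis, up. At first it rests on the lugs about 5 mm too high: its centre about 91.5 mm and its top 99.5 mm above the stand's origin. Fully home its centre is 86.4 mm and its top 94.4 mm above the stand's origin.
- tool_center (a point): Centre (33 mm above the underside) of the loose capping tool, 66 mm tall, 0.2 to 0.4 kg; z is its axis, up; x and y are square to the handle's flats. Below: blue round press cup, dia 62, 16 mm high; its top is a shoulder under the handle. Above: black square handle, 26 x 26 mm, from 16 to 66 mm above the underside.
- dock: Parking dock of the tool, fixed: dark disc dia 90 mm, 6 mm thick, with a yellow boss dia 45 and 5 mm high in its middle that fits inside the tool's recess. Origin: centre of the underside, on the bench. With the tool parked, its rim stands on the disc and tool_center is 39 mm above the dock's origin.
- tool: The capping tool as a whole; origin at the centre of its underside. In the underside is a round recess, dia 53 and 7 mm deep, that drops over the cap with about 1.5 mm play all round; the recess's flat ceiling, 26 mm below tool_center, is the press face.
- cap: The pink cap as a whole; origin at the centre of its underside. Its inner bead rides over the lugs: the push grows to about 11 to 18 N (it varies), falls suddenly at the click, then climbs steeply as the cap meets the hard neck rim. Pressed off-centre or aslant it seats on one side only. Only the tool may press it, not fingers or arm; over 30 N between tool and cap cracks the neck.
- bottle_a_center (a point): Bystander: milky sample bottle with green cap, dia 61, 71 mm tall, loose; this point is half-way up.
- bottle_b_center (a point): Bystander: another such bottle with green cap, dia 61, 71 mm tall.
- dishes_center (a point): Bystander: stack of three cream culture dishes, dia 93, 38 mm tall, loose; centre.
- timer_center (a point): Bystander: white bench timer, 65 x 65 x 22 mm, loose; centre.
- marker_center (a point): Bystander: black and yellow marker pen, 120 x 13 x 13 mm, lying loose; centre, x along the pen.
There are look-alikes about, which are no part of the job. Leave any orange or yellow look-alike of the tool alone.

How it is judged:
By the outcome, as a careful person would: the job done as asked, in the order asked, and still so for the second after the job is handed in, with the robot touching nothing.
It also fails if it takes over 67 s, if anything falls off the work surface, if the arm or the gripper's body presses on something with over 40 N, if the wrist force passes 120 N, or if a joint passes its speed limit or range.

## Working session

There is one attempt and no reset: what is moved stays moved. The work goes in short steps, Python scripts to look and compute and a tool call to move; the robot and the scene stay as the last step left them, time stands still between calls to the robot, and variables do not carry over. Pictures are saved under pics/ and viewed, at most 10 in all, crops included, and the job is handed in when it is done.

Besides the shell and the picture viewer there is one more tool, called after ">>>" as name(argument=value, ...) on one line, values as JSON. carry_out: Moves the arm, as the interface text tells. Its arguments: {"type":"object","properties":{"deltas":{"type":"string"}},"required":["deltas"]}

```bash
mkdir -p pics; ls; python3 - <<'E'
from bench import sensors, vision
import cv2,numpy as np
for n in("scene","top"):
    cv2.imwrite(f"pics/{n}0.png",vision.camera(n)); m=vision.camera_model(n); print(n,m)
o=sensors.get_obs(); print(o)
E
```

```text
pics
scene {'K': array([[534.69007431,   0.        , 278.65202007],
       [  0.        , 534.69007431, 211.00843876],
       [  0.        ,   0.        ,   1.        ]]), 'k1': -0.1456806827054009, 'extrinsics': array([[ 0.85703314,  0.51523655, -0.00504915, -0.49672206],
       [ 0.34014284, -0.57309243, -0.7455655 , -0.09713842],
       [-0.38703623,  0.63725691, -0.66641323,  1.29782266],
       [ 0.        ,  0.        ,  0.        ,  1.        ]])}
top {'K': array([[406.91550152,   0.        , 277.78715363],
       [  0.        , 406.91550152, 204.99349593],
       [  0.        ,   0.        ,   1.        ]]), 'k1': -0.10332036091125726, 'extrinsics': array([[ 0.00137805, -0.99934624, -0.03612742,  0.07187303],
       [-0.99126832,  0.00339839, -0.13181639,  0.58040801],
       [ 0.13185299,  0.03599362, -0.99061559,  0.83326027],
       [ 0.        ,  0.        ,  0.        ,  1.        ]])}
{'time_s': 0.1, 'q': array([-1.32029575e+00,  1.81485144e-01,  1.60786910e+00,  1.02392954e-05,
        1.35376517e+00, -2.06321726e-01]), 'dq': array([ 0.00062042, -0.00136524, -0.00189454, -0.00032415, -0.00127977,
       -0.00039584]), 'joint_efforts': array([ 5.06421929e-04, -4.45871937e+01, -3.52238488e+01, -2.09472914e-04,
        4.17655567e-03, -1.49350143e-05]), 'eef_pos': array([ 0.25352087, -0.51557322,  0.23048268]), 'eef_rot': array([-7.63308130e-04,  9.74027354e-01,  2.26429086e-01, -1.18638596e-05]), 'wrist_force': array([-0.01051748,  0.00397701, -0.56357819]), 'torque': array([0.01739106, 0.01179754, 0.01681624]), 'grasp_force': 0.0, 'opening': 0.9984799720787896}
```

View pics/scene0.png

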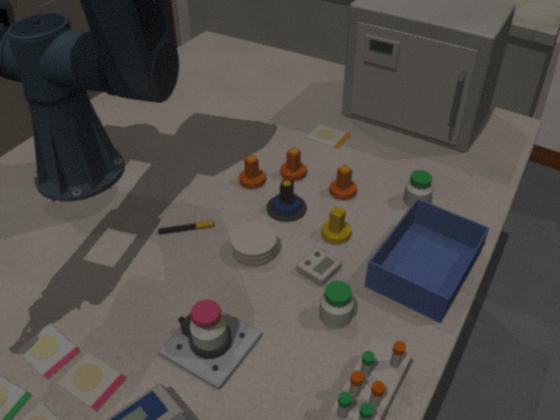

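View pics/top0.png

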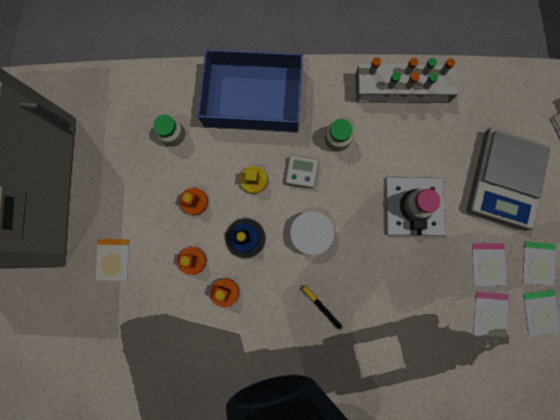

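The scene view shows the candidates for the tool. The blue cup with a black handle is at scene (287,200) / top (245,237), on a dark disc. The orange look-alikes are at scene (252,172), (293,163), (344,182) and top (193,201), (191,261), (225,292). The yellow one is at scene (336,225) / top (253,180). By the description I choose the blue one. The pink cap is at scene (206,313) / top (428,202), with a dark block beside the nest at top (418,226). Next is a close crop to check the choice.

```bash
python3 - <<'E'
import cv2,numpy as np
s=cv2.imread("pics/scene0.png");t=cv2.imread("pics/top0.png")
def c(im,u,v,h=35):
    a=im[v-h:v+h,u-h:u+h]; a=cv2.resize(a,(400,300) if 0 else (300,300),interpolation=cv2.INTER_CUBIC); return cv2.convertScaleAbs(a,alpha=1.8,beta=10)
cv2.imwrite("pics/crop.png",np.vstack([np.hstack([c(s,287,200),c(t,245,237)]),np.hstack([c(s,206,330,48),c(t,418,208)])]))
E
```

```text
(no output)
```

View pics/crop.png

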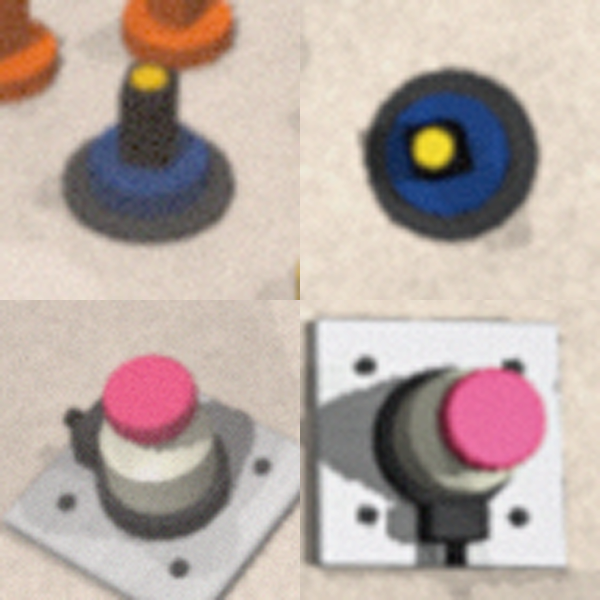

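The crop confirms it: blue cup, black handle with a yellow dot on top, on the grey dock disc. The pink cap sits on the bottle, and a clamp block sticks out low on the nest's robot side. Now I'll measure.

```bash
cat > h.py <<'E'
import cv2,numpy as np
from bench import vision,sensors
M={n:vision.camera_model(n) for n in("scene","top")}
def ray(n,uv):
    m=M[n];K=m["K"];p=cv2.undistortPoints(np.array([[uv]],float),K,np.array([m["k1"],0,0,0.]))[0,0]
    E=m["extrinsics"];R=E[:3,:3];return -R.T@E[:3,3],R.T@np.array([p[0],p[1],1.])
def plane(n,uv,z):
    o,d=ray(n,uv);return o+d*(z-o[2])/d[2]
def tri(a,b):
    A=np.zeros((3,3));B=np.zeros(3)
    for n,uv in(("scene",a),("top",b)):
        o,d=ray(n,uv);d=d/np.linalg.norm(d);P=np.eye(3)-np.outer(d,d);A+=P;B+=P@o
    return np.linalg.solve(A,B)
def mask(im,lo,hi):return cv2.inRange(cv2.cvtColor(im,cv2.COLOR_BGR2HSV),np.array(lo),np.array(hi))
def blob(m,c,r):
    """centroid of largest contour within r px of c"""
    w=np.zeros_like(m);cv2.circle(w,c,r,255,-1);k,_=cv2.findContours(m&w,cv2.RETR_EXTERNAL,cv2.CHAIN_APPROX_NONE)
    k=max(k,key=cv2.contourArea);q=cv2.moments(k);return np.array([q["m10"],q["m01"]])/q["m00"],k
YEL=([20,120,90],[35,255,255]);PNK=([150,90,60],[179,255,255]);BLU=([100,110,30],[125,255,255])
E
python3 - <<'E'
from h import *
np.set_printoptions(precision=4,suppress=True)
s=cv2.imread("pics/scene0.png");t=cv2.imread("pics/top0.png")
a,k=blob(mask(s,*YEL),(287,184),12);b,k2=blob(mask(t,*YEL),(242,237),12)
print("dot",a,b,len(k),len(k2),tri(a,b),plane("scene",a,.072),plane("top",b,.072))
# blue cup in top
bl,kb=blob(mask(t,*BLU),(245,237),25);e=cv2.fitEllipse(cv2.convexHull(kb));print("cup",e,plane("top",e[0],.022),plane("top",e[0],.016))
hs=cv2.cvtColor(t,cv2.COLOR_BGR2GRAY);print(hs[225:250,228:262:1])
# cap
cp,kp=blob(mask(t,*PNK),(428,202),25);e=cv2.fitEllipse(kp);print("cap top",e,plane("top",e[0],.0995))
pts=np.array([plane("top",p[0],.0995)[:2] for p in kp]);print(cv2.minEnclosingCircle(pts.astype(np.float32)))
# scene: bright upper face of the cap
hsv=cv2.cvtColor(s,cv2.COLOR_BGR2HSV);m=mask(s,*PNK);print("V col",hsv[295:335,206,2]);
E
```

```text
dot [286.0972 182.4375] [240.5333 236.0778] 18 22 [0.5115 0.1461 0.0729] [0.5105 0.1467 0.072 ] [0.512  0.1466 0.072 ]
cup ((243.89410400390625, 237.55361938476562), (28.997610092163086, 29.24430274963379), 46.86709213256836) [0.5116 0.1456 0.022 ] [0.5119 0.1463 0.016 ]
[[103  87  58  35  28  29  27  27  28  29  31  29  29  31  28  29  29  28
   31  28  29  28  28  30  28  27  29  27  26  30  29  37  58  87]
 [ 88  54  33  27  27  26  24  23  29  31  30  32  32  29  30  27  28  29
   29  27  28  27  29  28  29  28  27  26  27  31  30  29  35  63]
 [ 66  37  29  25  23  25  22  28  28  29  30  29  31  29  30  29  27  30
   30  29  29  29  28  26  30  27  28  30  29  26  30  31  29  39]
 [ 50  31  29  28  22  26  25  31  29  32  34  28  30  29  28  29  28  27
   29  28  28  28  30  29  29  29  26  27  27  26  28  29  30  32]
 [ 36  29  26  22  22  27  30  26  26  30  28  30  23  21  16  20  21  23
   22  27  28  27  29  28  29  30  30  27  28  28  30  30  31  28]
 [ 30  30  24  19  20  24  21  23  24  23  18  15  16  15   9  10   5   9
   14  19  27  31  30  29  29  27  28  29  26  26
[... 2367 characters left out ...]
27  24  28  25  23  24  25  30  29  25  26  30]
 [ 47  32  29  29  21  21  22  27  31  29  35  27  32  29  28  27  27  28
   28  28  28  29  27  26  23  25  26  27  28  29  28  28  27  30]
 [ 69  38  31  30  26  25  22  22  23  29  31  28  33  31  32  28  28  25
   27  26  25  24  25  23  21  25  27  27  27  26  27  25  30  47]]
cap top ((427.8601989746094, 200.16943359375), (22.298309326171875, 23.400754928588867), 153.85980224609375) [ 0.5812 -0.2316  0.0995]
((0.5810092091560364, -0.2319466769695282), 0.02478678710758686)
V col [112 114 114 113 113 120 125 128 125 126 124 125 128 125 125 129 126 128
 124 123 124 124 125 121 123 127 121 111  95  82  81  73  75  75  90 109
 117 120 119 121]
```

```bash
cat > go.py <<'E'
import sys,numpy as np
from scipy.spatial.transform import Rotation as R
from bench import sensors
def show(target=None,yaw=None):
    o=sensors.get_obs();w=o["eef_rot"];r=R.from_quat([*w[1:],w[0]]);m=r.as_matrix()
    print("t",round(o["time_s"],2),"pos",(o["eef_pos"]*1e3).round(1),"tilt",(m[:2,2]*1e3).round(1),"yaw",np.degrees(np.arctan2(m[1,0],m[0,0])).round(1),"F",o["wrist_force"].round(1),"T",o["torque"].round(2),"open",round(o["opening"],3),"grip",round(o["grasp_force"],1))
    if target is not None:
        d=r.inv().apply(np.array(target)-o["eef_pos"]*1e3)
        a=np.zeros(3)
        if yaw is not None:
            y=np.radians(yaw);g=R.from_matrix(np.array([[np.cos(y),np.sin(y),0],[np.sin(y),-np.cos(y),0],[0,0,-1]]));a=(r.inv()*g).as_rotvec()
        print("delta",d.round(1),a.round(4))
if __name__=="__main__":
    v=[float(x) for x in sys.argv[1:]];show(v[:3] if v else None,v[3] if len(v)>3 else None)
E
python3 - <<'E'
from h import *
from go import show
t=cv2.imread("pics/top0.png")
c=cv2.resize(t[215:260,222:268],None,fx=8,fy=8,interpolation=cv2.INTER_CUBIC)
k=(c[:,:,0]<45).astype(np.uint8)*255
w=np.zeros_like(k);cv2.circle(w,(150,170),90,255,-1)
y=((c[:,:,2]>50)).astype(np.uint8)*255
kk,_=cv2.findContours((k|cv2.dilate(y,np.ones((9,9))))&w,cv2.RETR_EXTERNAL,cv2.CHAIN_APPROX_NONE);q=max(kk,key=cv2.contourArea)
print(cv2.minAreaRect(q),cv2.approxPolyDP(q,14,True)[:,0]/8+[222,215])
show([511.5,146.5,200],9)
E
```

```text
((148.03244018554688, 164.41761779785156), (174.64596557617188, 144.52870178222656), 6.24191427230835) [[231.25  230.25 ]
 [229.625 237.875]
 [232.375 243.75 ]
 [250.25  242.25 ]
 [246.5   229.75 ]
 [233.25  231.25 ]
 [236.125 226.   ]]
t 0.1 pos [ 253.5 -515.6  230.5] tilt [-0.4  1.5] yaw 26.2 F [-0.   0.  -0.6] T [0.02 0.01 0.02] open 0.998 grip 0.0
delta [ 523.6 -480.3   31.4] [-1.500e-03 -1.000e-04  2.997e-01]
```

>>> carry_out(deltas="524 -480 31 0 0 0.31 0;524 -480 31 0 0 0.31 0;524 -480 31 0 0 0.31 0;524 -480 31 0 0 0.31 0;524 -480 31 0 0 0.31 0;524 -480 31 0 0 0.31 0;524 -480 31 0 0 0.31 0;524 -480 31 0 0 0.31 0;524 -480 31 0 0 0.31 0;524 -480 31 0 0 0.31 0;524 -480 31 0 0 0.31 0;524 -480 31 0 0 0.31 0")

```text
time_s: 1.6
eef_pos: [0.5122, 0.1491, 0.1996]
eef_rot: [-0.0, 0.997, 0.075, -0.0]
wrist_force: [-0.1, 0.5, 0.0]
opening: 1.002
grasp_force: 0.0
```

```bash
python3 go.py 511.5 146.5 120 8
```

```text
t 1.6 pos [512.2 149.1 199.6] tilt [-0.8  0.5] yaw 8.6 F [-0.1  0.5  0. ] T [ 0.    0.   -0.03] open 1.002 grip 0.0
delta [-1.1  2.5 79.6] [-0.0006  0.0007  0.0106]
```

>>> carry_out(deltas="-1 2.5 50 0 0 0.01 0;-1 2.5 90 0 0 0.01 0;-1 2.5 130 0 0 0.01 0;-1 2.5 166 0 0 0.01 0;-1 2.5 166 0 0 0.01 0;-1 2.5 166 0 0 0.01 0")

```text
time_s: 2.35
eef_pos: [0.5123, 0.1433, 0.0353]
eef_rot: [0.0, 0.998, 0.068, 0.001]
wrist_force: [-0.6, 0.3, 0.3]
opening: 0.997
grasp_force: 0.0
```

```bash
python3 - <<'E'
from h import *
from go import show
show()
s=vision.camera("scene");cv2.imwrite("pics/s1.png",s)
cv2.imwrite("pics/s1c.png",cv2.convertScaleAbs(cv2.resize(s[130:240,220:360],None,fx=5,fy=5,interpolation=cv2.INTER_CUBIC),alpha=1.6))
E
```

```text
t 2.35 pos [512.3 143.3  35.3] tilt [1.1 0.1] yaw 7.8 F [-0.6  0.3  0.3] T [-0.06 -0.   -0.01] open 0.997 grip 0.0
```

View pics/s1c.png

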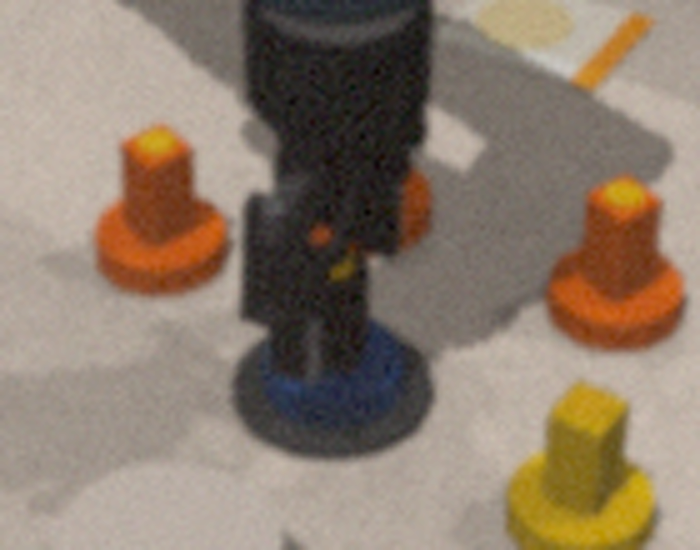

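The fingers straddle the black handle at crop (320,290), above the blue cup. I'll centre by 3 mm and close.

>>> carry_out(deltas="0 -3 1 0 0 0 0;0 -3 1 0 0 0 0;0 -3 1 0 0 0 1;0 -3 1 0 0 0 1;0 -3 1 0 0 0 1;0 -3 1 0 0 0 1;0 -3 1 0 0 0 1;0 -3 1 0 0 0 1;0 -3 1 0 0 0 1")

```text
time_s: 3.52
eef_pos: [0.5113, 0.1462, 0.0335]
eef_rot: [0.0, 0.998, 0.068, 0.0]
wrist_force: [-1.1, -1.4, 4.5]
opening: 0.311
grasp_force: 57.5
```

```bash
python3 go.py
```

```text
t 3.52 pos [511.3 146.2  33.5] tilt [ 0.3 -0.1] yaw 7.8 F [-1.1 -1.4  4.5] T [-0.06  0.13  0.07] open 0.311 grip 57.5
```

>>> carry_out(deltas="0 0 -15 0 0 0 1;0 0 -50 0 0 0 1;0 0 -100 0 0 0 1;0 0 -150 0 0 0 1;0 0 -150 0 0 0 1;0 0 -150 0 0 0 1;0 0 -150 0 0 0 1")

```text
time_s: 4.4
eef_pos: [0.5096, 0.1461, 0.1812]
eef_rot: [-0.0, 0.998, 0.068, -0.002]
wrist_force: [-0.2, 0.1, -3.0]
opening: 0.307
grasp_force: 57.4
```

```bash
python3 go.py 580 -210 180 7.8
```

```text
t 4.4 pos [509.6 146.1 181.2] tilt [-4.  -0.2] yaw 7.8 F [-0.2  0.1 -3. ] T [-0.02  0.01 -0.01] open 0.307 grip 57.4
delta [ 21.2 362.4   1. ] [-0.0003  0.004   0.0006]
```

>>> carry_out(deltas="19.4 384 -4 0 0 0 1;19.4 384 -4 0 0 0 1;19.4 384 -4 0 0 0 1;19.4 384 -4 0 0 0 1;19.4 384 -4 0 0 0 1;19.4 384 -4 0 0 0 1;19.4 384 -4 0 0 0 1;19.4 384 -4 0 0 0 1;19.4 384 -4 0 0 0 1;19.4 384 -4 0 0 0 1;19.4 384 -4 0 0 0 1;19.4 384 -4 0 0 0 1")

```text
time_s: 5.9
eef_pos: [0.5829, -0.231, 0.1875]
eef_rot: [0.0, 0.998, 0.069, 0.0]
wrist_force: [0.4, -0.9, -3.2]
opening: 0.311
grasp_force: 58.0
```

```bash
python3 - <<'E'
from h import *
from go import show
show([581,-231.8,185],7.8)
s=vision.camera("scene");t=vision.camera("top");cv2.imwrite("pics/s2.png",s);cv2.imwrite("pics/t2.png",t)
f=lambda a:cv2.convertScaleAbs(cv2.resize(a,(390,500),interpolation=cv2.INTER_CUBIC),alpha=1.6)
cv2.imwrite("pics/c2.png",np.hstack([f(s[240:360,160:254]),f(t[150:270,380:474])]))
E
```

```text
t 5.9 pos [ 582.9 -231.   187.5] tilt [ 0.3 -0.2] yaw 7.9 F [ 0.4 -0.9 -3.2] T [ 0.01 -0.01  0.03] open 0.311 grip 58.0
delta [-2.   0.5  2.5] [ 0.0002 -0.0002  0.0015]
```

View pics/c2.png

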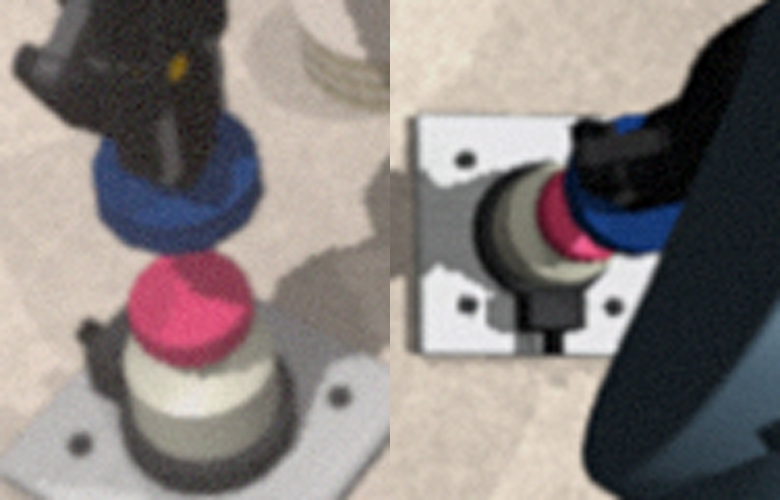

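The left crop (scene) shows the cup hovering above the pink cap, about centred. The right crop (top) shows the cup's lower-left arc clear of the arm. I'll fit the rim arcs on their known planes to get tool against cap.

```bash
python3 - <<'E'
from h import *
from scipy.optimize import least_squares
np.set_printoptions(precision=1,suppress=True)
I={k:cv2.imread(f"pics/{k}.png") for k in("scene0","top0","s2","t2")}
def arc(im,n,hsv,c,r,z,side,R,half=75):
    up=cv2.resize(im,None,fx=4,fy=4,interpolation=cv2.INTER_CUBIC)
    m=mask(up,*hsv);m=cv2.medianBlur(m,9)
    _,k=blob(m,(c[0]*4,c[1]*4),r*4)
    uv=(cv2.convexHull(k)[:,0]+.5)/4-.5 if side!=2 else None
    k=(k[:,0]+.5)/4-.5
    P=np.array([plane(n,p,z)[:2]*1e3 for p in k[::3]])
    o=ray(n,c)[0][:2]*1e3;g=P.mean(0)
    # keep near (side=+1, toward camera) or far arc, trim outliers iteratively
    for _ in range(6):
        d=(o-g)/np.linalg.norm(o-g)*side
        v=P-g;a=np.degrees(np.arccos(np.clip(v@d/np.linalg.norm(v,axis=1),-1,1)))
        s=P[(a<half)&(abs(np.linalg.norm(v,axis=1)-R)<(6 if _<3 else 2))]
        g=least_squares(lambda q:np.linalg.norm(s-q,axis=1)-R,g,loss="soft_l1").x
    e=np.linalg.norm(s-g,axis=1)-R
    return g,len(s),e.std()
print("cap scene top-rim far",arc(I["scene0"],"scene",PNK,(206,315),25,.0995,-1,24.5))
print("cap scene bot-rim near",arc(I["scene0"],"scene",PNK,(206,315),25,.0835,1,24.5))
print("cap top top-rim far",arc(I["top0"],"top",PNK,(428,202),25,.0995,-1,24.5))
for z in(.158,.160):
  print("tool scene",z,arc(I["s2"],"scene",BLU,(203,284),30,z,1,31))
  print("tool top",z,arc(I["t2"],"top",BLU,(435,197),22,z,1,31))
E
```

```text
cap scene top-rim far (array([ 583.5, -235.1]), 43, np.float64(0.4873387088680135))
cap scene bot-rim near (array([ 579.9, -231.5]), 43, np.float64(0.6146757317979736))
cap top top-rim far (array([ 581.1, -230.7]), 38, np.float64(0.5003572204241117))
tool scene 0.158 (array([ 582.7, -204. ]), 16, np.float64(0.8465429311747066))
tool top 0.158 (array([ 584.9, -236.1]), 32, np.float64(0.47013429650447147))
tool scene 0.16 (array([ 619.3, -256. ]), 0, np.float64(nan))
tool top 0.16 (array([ 584.6, -235.4]), 32, np.float64(0.475328212849693))
  ret = _var(a, axis=axis, dtype=dtype, out=out, ddof=ddof,
  arrmean = um.true_divide(arrmean, div, out=arrmean,
  ret = ret.dtype.type(ret / rcount)
```

>>> carry_out(deltas="-1.7 1.2 20 0 0 0 1;-1.7 1.2 40 0 0 0 1;-1.7 1.2 47 0 0 0 1;-1.7 1.2 47 0 0 0 1;-1.7 1.2 47 0 0 0 1;-1.7 1.2 47 0 0 0 1")

```text
time_s: 6.75
eef_pos: [0.5817, -0.2333, 0.1411]
eef_rot: [0.0, 0.998, 0.068, 0.001]
wrist_force: [1.0, -0.6, -2.9]
opening: 0.308
grasp_force: 58.0
```

```bash
cat > arcs.py <<'E'
from h import *
from scipy.optimize import least_squares
def arc(im,n,hsv,c,r,z,R,g,side=1,half=70):
    up=cv2.resize(im,None,fx=4,fy=4,interpolation=cv2.INTER_CUBIC);m=cv2.medianBlur(mask(up,*hsv),9)
    _,k=blob(m,(c[0]*4,c[1]*4),r*4);k=(k[:,0]+.5)/4-.5
    P=np.array([plane(n,p,z)[:2]*1e3 for p in k[::3]]);o=ray(n,c)[0][:2]*1e3;g=np.array(g,float)
    for i in range(6):
        d=(o-g)/np.linalg.norm(o-g)*side;v=P-g;l=np.linalg.norm(v,axis=1);a=np.degrees(np.arccos(np.clip(v@d/l,-1,1)))
        s=P[(a<half)&(abs(l-R)<(8 if i<3 else 2.5))]
        if len(s)<5:return "none"
        g=least_squares(lambda q:np.linalg.norm(s-q,axis=1)-R,g,loss="soft_l1").x
    return g.round(1),len(s),(np.linalg.norm(s-g,axis=1)-R).std().round(2)
E
python3 - <<'E'
from arcs import *
from go import show
show()
I={k:cv2.imread(f"pics/{k}.png") for k in("scene0","top0","s2","t2")}
s=vision.camera("scene");t=vision.camera("top");cv2.imwrite("pics/s3.png",s);cv2.imwrite("pics/t3.png",t)
z=sensors.get_obs()["eef_pos"][2]-.0275
print("cap near scene",arc(I["scene0"],"scene",PNK,(206,315),25,.0835,24.5,(581,-232)),"top",arc(I["top0"],"top",PNK,(428,202),25,.0835,24.5,(581,-232)))
print("cap far scene",arc(I["scene0"],"scene",PNK,(206,315),25,.0995,24.5,(581,-232),-1),"top",arc(I["top0"],"top",PNK,(428,202),25,.0995,24.5,(581,-232),-1))
print("old tool near",arc(I["s2"],"scene",BLU,(203,284),30,.160,31,(583,-231)),arc(I["t2"],"top",BLU,(435,197),30,.160,31,(583,-231)))
print("new tool near",arc(s,"scene",BLU,(203,300),35,z,31,(581,-232)),arc(t,"top",BLU,(432,200),30,z,31,(581,-232)))
# dot on dock check: near/far of cup on dock
print("dock tool near",arc(I["scene0"],"scene",BLU,(287,203),30,.006,31,(511,146)),arc(I["top0"],"top",BLU,(244,237),30,.006,31,(511,146)))
E
```

```text
t 6.75 pos [ 581.7 -233.3  141.1] tilt [ 1.3 -0.8] yaw 7.8 F [ 1.  -0.6 -2.9] T [-0.02 -0.01  0.07] open 0.308 grip 58.0
cap near scene (array([ 579.9, -231.5]), 39, np.float64(0.61)) top (array([ 583.5, -237.5]), 36, np.float64(0.43))
cap far scene (array([ 583.5, -235.1]), 39, np.float64(0.45)) top (array([ 581.2, -230.7]), 35, np.float64(0.45))
old tool near (array([ 574.4, -221.9]), 56, np.float64(0.77)) (array([ 584.4, -235.6]), 30, np.float64(0.41))
new tool near (array([ 576.1, -230.6]), 52, np.float64(1.31)) (array([ 582.9, -237. ]), 27, np.float64(0.6))
dock tool near none (array([512., 146.]), 41, np.float64(0.37))
```

```bash
python3 - <<'E'
from h import *
def proj(n,P):
    m=M[n];E=m["extrinsics"];r,_=cv2.Rodrigues(E[:3,:3]);return cv2.projectPoints(np.array(P,float).reshape(-1,1,3),r,E[:3,3],m["K"],np.array([m["k1"],0,0,0.]))[0][:,0]
def circ(c,z,R):
    a=np.linspace(0,2*np.pi,180);return np.c_[c[0]+R*np.cos(a),c[1]+R*np.sin(a),0*a+z]
out=[]
for im,n,c,zu,u,v in(("s2","scene",(.5829,-.231),.160,160,240),("s3","scene",(.5817,-.2333),.1136,160,250),("t3","top",(.5817,-.2333),.1136,385,150)):
    a=cv2.imread(f"pics/{im}.png")
    f=4;b=cv2.convertScaleAbs(cv2.resize(a[v:v+120,u:u+64 if 0 else u+66],None,fx=f,fy=f,interpolation=cv2.INTER_CUBIC),alpha=1.8) if 0 else cv2.convertScaleAbs(cv2.resize(a[v:v+120,u:u+66+(n=="scene")*0+0],None,fx=f,fy=f,interpolation=cv2.INTER_CUBIC),alpha=1.8)
    S=lambda p:np.int32(((p-[u,v])+.5)*f-.5)
    cv2.polylines(b,[S(proj(n,circ(c,zu,.031)))],True,(0,255,0),1)
    cv2.polylines(b,[S(proj(n,circ(c,zu+.016,.031)))],True,(0,255,255),1)
    cv2.polylines(b,[S(proj(n,circ((.5812,-.2324),.0995,.0245)))],True,(255,255,255),1)
    out.append(b)
cv2.imwrite("pics/o.png",np.hstack(out))
E
```

```text
(no output)
```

View pics/o.png

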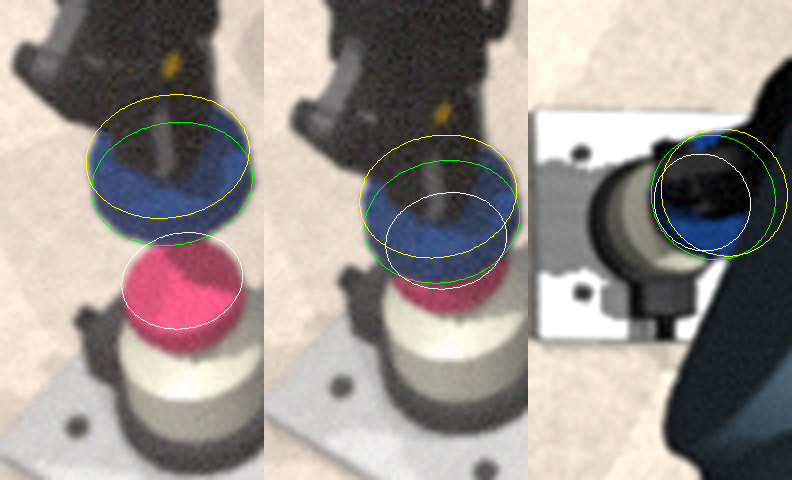

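The overlay of expected rims on both views shows tool and cap agreeing with the kinematic and measured positions to about 1 px. I'll centre by 1 mm and lower the recess over the cap, watching the force.

>>> carry_out(deltas="-0.4 -0.9 0 0 0 0 1;-0.4 -0.9 6 0 0 0 1;-0.4 -0.9 10 0 0 0 1;-0.4 -0.9 12 0 0 0 1;-0.4 -0.9 12 0 0 0 1;-0.4 -0.9 12 0 0 0 1")

```text
time_s: 7.6
eef_pos: [0.5808, -0.2322, 0.1284]
eef_rot: [0.0, 0.998, 0.068, 0.0]
wrist_force: [1.0, 0.2, -2.7]
opening: 0.309
grasp_force: 58.0
```

```bash
python3 go.py 581.2 -232.4 123 7.8
```

```text
t 7.6 pos [ 580.8 -232.2  128.4] tilt [ 0.2 -0.1] yaw 7.8 F [ 1.   0.2 -2.7] T [0.04 0.01 0.03] open 0.309 grip 58.0
delta [0.4 0.2 5.4] [ 0.0001 -0.0001  0.0006]
```

>>> carry_out(deltas="0.3 0.2 1 0 0 0 1;0.3 0.2 2 0 0 0 1;0.3 0.2 3 0 0 0 1;0.3 0.2 3 0 0 0 1;0.3 0.2 3 0 0 0 1")

```text
time_s: 8.22
eef_pos: [0.581, -0.2323, 0.1253]
eef_rot: [0.0, 0.998, 0.068, 0.0]
wrist_force: [-0.6, 0.7, -2.0]
opening: 0.31
grasp_force: 58.0
```

```bash
python3 go.py
```

```text
t 8.22 pos [ 581.  -232.3  125.3] tilt [0. 0.] yaw 7.8 F [-0.6  0.7 -2. ] T [-0.02 -0.05 -0.  ] open 0.31 grip 58.0
```

>>> carry_out(deltas="0 0 1 0 0 0 1;0 0 2 0 0 0 1;0 0 3 0 0 0 1;0 0 4 0 0 0 1;0 0 4 0 0 0 1;0 0 4 0 0 0 1")

```text
time_s: 8.98
eef_pos: [0.5811, -0.2323, 0.1213]
eef_rot: [0.0, 0.998, 0.068, 0.0]
wrist_force: [0.7, 0.2, -1.1]
opening: 0.31
grasp_force: 58.0
```

```bash
python3 go.py; python3 - <<'E'
from h import *
s=vision.camera("scene");cv2.imwrite("pics/s4.png",cv2.convertScaleAbs(cv2.resize(s[250:370,150:260],None,fx=5,fy=5,interpolation=cv2.INTER_CUBIC),alpha=1.8))
E
```

```text
t 8.97 pos [ 581.1 -232.3  121.3] tilt [ 0. -0.] yaw 7.8 F [ 0.7  0.2 -1.1] T [ 0.02  0.01 -0.02] open 0.31 grip 58.0
```

View pics/s4.png

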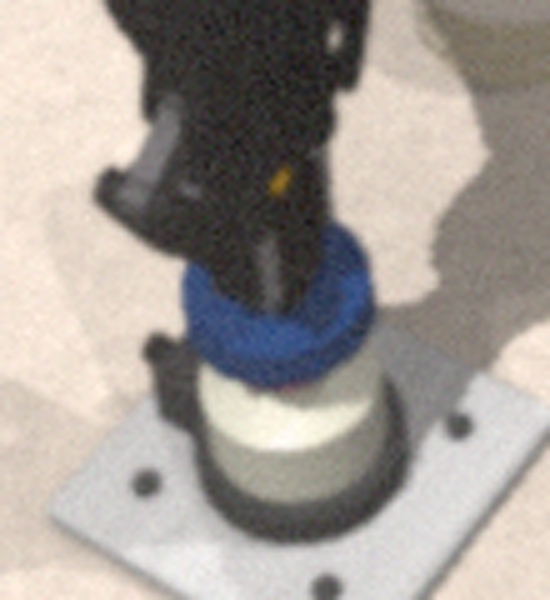

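The cup is down over the cap, with only a sliver of pink left at (290,385), level and without side force. Now I'll press in small steps.

>>> carry_out(deltas="0 0 0.5 0 0 0 1;0 0 1 0 0 0 1;0 0 1 0 0 0 1;0 0 1 0 0 0 1")

```text
time_s: 9.52
eef_pos: [0.581, -0.2323, 0.1203]
eef_rot: [-0.0, 0.998, 0.068, -0.0]
wrist_force: [-0.1, 0.8, -1.7]
opening: 0.309
grasp_force: 58.0
```

>>> carry_out(deltas="0 0 0.5 0 0 0 1;0 0 1 0 0 0 1;0 0 1 0 0 0 1;0 0 1 0 0 0 1")

```text
time_s: 10.02
eef_pos: [0.5813, -0.2325, 0.1199]
eef_rot: [0.0, 0.998, 0.068, 0.0]
wrist_force: [-1.9, 0.4, 4.2]
opening: 0.308
grasp_force: 58.5
```

>>> carry_out(deltas="0 0 0.3 0 0 0 1;0 0 0.6 0 0 0 1;0 0 0.6 0 0 0 1;0 0 0.6 0 0 0 1")

```text
time_s: 10.52
eef_pos: [0.5815, -0.2326, 0.1197]
eef_rot: [0.0, 0.998, 0.068, 0.001]
wrist_force: [-2.1, 1.0, 6.6]
opening: 0.306
grasp_force: 58.7
```

```bash
python3 go.py
```

```text
t 10.53 pos [ 581.5 -232.6  119.7] tilt [ 1.2 -0.7] yaw 7.8 F [-2.1  1.   6.6] T [0.33 0.37 0.  ] open 0.306 grip 58.7
```

>>> carry_out(deltas="-0.3 -0.2 0.2 0.001 -0.001 0 1;-0.4 -0.3 0.5 0.001 -0.001 0 1;-0.4 -0.3 0.5 0.001 -0.001 0 1;-0.4 -0.3 0.5 0.001 -0.001 0 1")

```text
time_s: 11.02
eef_pos: [0.5815, -0.2325, 0.1196]
eef_rot: [0.0, 0.998, 0.068, 0.0]
wrist_force: [-1.1, 1.2, 7.8]
opening: 0.306
grasp_force: 58.7
```

```bash
python3 go.py
```

```text
t 11.03 pos [ 581.5 -232.5  119.6] tilt [ 1.  -0.4] yaw 7.8 F [-1.1  1.2  7.8] T [ 0.25  0.29 -0.05] open 0.306 grip 58.7
```

>>> carry_out(deltas="-0.2 -0.1 0.3 0.0005 -0.0008 0 1;-0.2 -0.1 0.5 0.0005 -0.0008 0 1;-0.2 -0.1 0.5 0.0005 -0.0008 0 1")

```text
time_s: 11.4
eef_pos: [0.5815, -0.2326, 0.1195]
eef_rot: [0.0, 0.998, 0.068, 0.0]
wrist_force: [-0.3, 2.4, 9.2]
opening: 0.313
grasp_force: 58.9
```

>>> carry_out(deltas="-0.1 -0.1 0.3 0.0005 -0.0005 0 1;-0.1 -0.1 0.5 0.0005 -0.0005 0 1;-0.1 -0.1 0.5 0.0005 -0.0005 0 1")

```text
time_s: 11.78
eef_pos: [0.5816, -0.2326, 0.1194]
eef_rot: [0.0, 0.998, 0.068, 0.0]
wrist_force: [-1.5, 1.5, 11.3]
opening: 0.31
grasp_force: 59.0
```

```bash
python3 go.py
```

```text
t 11.78 pos [ 581.6 -232.6  119.4] tilt [ 0.6 -0.2] yaw 7.8 F [-1.5  1.5 11.3] T [0.38 0.37 0.02] open 0.31 grip 59.0
```

>>> carry_out(deltas="-0.1 -0.1 0.2 0.0003 -0.0003 0 1;-0.1 -0.1 0.4 0.0003 -0.0003 0 1;-0.1 -0.1 0.4 0.0003 -0.0003 0 1")

```text
time_s: 12.15
eef_pos: [0.5816, -0.2326, 0.1194]
eef_rot: [0.0, 0.998, 0.068, 0.0]
wrist_force: [-2.0, 2.6, 13.1]
opening: 0.311
grasp_force: 59.1
```

>>> carry_out(deltas="-0.1 -0.1 0.2 0.0003 -0.0003 0 1;-0.1 -0.1 0.4 0.0003 -0.0003 0 1;-0.1 -0.1 0.4 0.0003 -0.0003 0 1")

```text
time_s: 12.52
eef_pos: [0.5816, -0.2326, 0.1191]
eef_rot: [0.0, 0.998, 0.068, 0.0]
wrist_force: [-1.1, 1.2, 13.3]
opening: 0.307
grasp_force: 59.1
```

```bash
python3 go.py
```

```text
t 12.53 pos [ 581.6 -232.6  119.1] tilt [ 0.6 -0.2] yaw 7.8 F [-1.1  1.2 13.3] T [0.28 0.34 0.02] open 0.307 grip 59.1
```

>>> carry_out(deltas="0 0 0.2 0.0003 -0.0003 0 1;0 0 0.4 0.0003 -0.0003 0 1;0 0 0.4 0.0003 -0.0003 0 1")

```text
time_s: 12.9
eef_pos: [0.5817, -0.2326, 0.119]
eef_rot: [0.0, 0.998, 0.068, 0.0]
wrist_force: [-2.7, 1.9, 15.3]
opening: 0.31
grasp_force: 59.2
```

```bash
python3 go.py
```

```text
t 12.9 pos [ 581.7 -232.6  119. ] tilt [ 0.4 -0. ] yaw 7.8 F [-2.7  1.9 15.3] T [ 0.36  0.52 -0.02] open 0.31 grip 59.2
```

>>> carry_out(deltas="0 0 0.2 0 -0.0003 0 1;0 0 0.3 0 -0.0003 0 1;0 0 0.3 0 -0.0003 0 1")

```text
time_s: 13.28
eef_pos: [0.5818, -0.2327, 0.1188]
eef_rot: [0.0, 0.998, 0.068, 0.0]
wrist_force: [-0.5, 2.2, 14.5]
opening: 0.308
grasp_force: 59.3
```

```bash
python3 go.py
```

```text
t 13.28 pos [ 581.8 -232.7  118.8] tilt [ 0.4 -0.2] yaw 7.8 F [-0.5  2.2 14.5] T [ 0.36  0.48 -0.03] open 0.308 grip 59.3
```

>>> carry_out(deltas="0 0 0.2 0 -0.0003 0 1;0 0 0.3 0 -0.0003 0 1;0 0 0.3 0 -0.0003 0 1;0 0 0.3 0 -0.0003 0 1")

```text
time_s: 13.78
eef_pos: [0.5819, -0.2328, 0.1187]
eef_rot: [0.0, 0.998, 0.068, 0.0]
wrist_force: [-2.0, 1.0, 15.6]
opening: 0.311
grasp_force: 59.4
```

```bash
python3 go.py
```

```text
t 13.78 pos [ 581.9 -232.8  118.7] tilt [ 0.3 -0.4] yaw 7.8 F [-2.   1.  15.6] T [ 0.46  0.54 -0.06] open 0.311 grip 59.4
```

>>> carry_out(deltas="-0.2 -0.2 0.2 0.0004 -0.0003 0 1;-0.3 -0.2 0.3 0.0004 -0.0003 0 1;-0.3 -0.2 0.3 0.0004 -0.0003 0 1;-0.3 -0.2 0.3 0.0004 -0.0003 0 1")

```text
time_s: 14.28
eef_pos: [0.5818, -0.2327, 0.1186]
eef_rot: [0.0, 0.998, 0.068, 0.0]
wrist_force: [-1.5, 2.4, 16.3]
opening: 0.311
grasp_force: 59.5
```

```bash
python3 go.py
```

```text
t 14.28 pos [ 581.8 -232.7  118.6] tilt [ 0.6 -0.4] yaw 7.8 F [-1.5  2.4 16.3] T [0.41 0.48 0.02] open 0.311 grip 59.5
```

>>> carry_out(deltas="0 0 0.2 0 -0.0003 0 1;0 0 0.3 0 -0.0003 0 1;0 0 0.3 0 -0.0003 0 1;0 0 0.3 0 -0.0003 0 1")

```text
time_s: 14.78
eef_pos: [0.5819, -0.2328, 0.1186]
eef_rot: [0.0, 0.998, 0.068, 0.0]
wrist_force: [-2.0, 1.6, 16.6]
opening: 0.312
grasp_force: 59.6
```

```bash
python3 go.py
```

```text
t 14.78 pos [ 581.9 -232.8  118.6] tilt [ 0.4 -0.5] yaw 7.8 F [-2.   1.6 16.6] T [ 0.46  0.55 -0.03] open 0.312 grip 59.6
```

>>> carry_out(deltas="0 0 0.2 0 -0.0003 0 1;0 0 0.4 0 -0.0003 0 1;0 0 0.4 0 -0.0003 0 1;0 0 0.4 0 -0.0003 0 1")

```text
time_s: 15.28
eef_pos: [0.5804, -0.232, 0.1149]
eef_rot: [-0.001, 0.998, 0.068, -0.002]
wrist_force: [1.6, -1.3, 5.1]
opening: 0.308
grasp_force: 58.9
```

```bash
python3 go.py
```

```text
t 15.28 pos [ 580.4 -232.   114.9] tilt [-3.3  1.6] yaw 7.8 F [ 1.6 -1.3  5.1] T [-0.08 -0.45  0.09] open 0.308 grip 58.9
```

Click: TCP at 114.9, which is home, and the force fell. I'll level the tilt and build up to about 20 N net. The weight offset is about -2.8 N, so I want a reading of about 17.

>>> carry_out(deltas="0.2 0.1 0.2 -0.0005 0.001 0 1;0.4 0.2 0.4 -0.001 0.0015 0 1;0.4 0.2 0.4 -0.001 0.0015 0 1;0.4 0.2 0.4 -0.001 0.0015 0 1")

```text
time_s: 15.78
eef_pos: [0.5805, -0.232, 0.1149]
eef_rot: [-0.001, 0.998, 0.068, -0.001]
wrist_force: [-0.8, 0.1, 8.7]
opening: 0.305
grasp_force: 59.3
```

```bash
python3 go.py
```

```text
t 15.78 pos [ 580.5 -232.   114.9] tilt [-2.6  1.2] yaw 7.8 F [-0.8  0.1  8.7] T [0.16 0.   0.08] open 0.305 grip 59.3
```

>>> carry_out(deltas="0.1 0.1 0.3 -0.0005 0.001 0 1;0.1 0.1 0.6 -0.0005 0.001 0 1;0.1 0.1 0.6 -0.0005 0.001 0 1;0.1 0.1 0.6 -0.0005 0.001 0 1")

```text
time_s: 16.27
eef_pos: [0.5806, -0.232, 0.1149]
eef_rot: [-0.001, 0.998, 0.068, -0.001]
wrist_force: [-2.7, 0.9, 12.1]
opening: 0.305
grasp_force: 59.6
```

```bash
python3 go.py
```

```text
t 16.27 pos [ 580.6 -232.   114.9] tilt [-1.7  0.9] yaw 7.8 F [-2.7  0.9 12.1] T [0.34 0.32 0.07] open 0.305 grip 59.6
```

Another +0.7 mm should reach about 17 on the reading.

>>> carry_out(deltas="-0.2 0 0.3 0 0 0 1;-0.2 0 0.7 0 0 0 1;-0.2 0 0.7 0 0 0 1;-0.2 0 0.7 0 0 0 1")

```text
time_s: 16.77
eef_pos: [0.5806, -0.2321, 0.1148]
eef_rot: [-0.0, 0.998, 0.068, -0.001]
wrist_force: [-3.6, 2.7, 16.5]
opening: 0.307
grasp_force: 59.9
```

```bash
python3 go.py
```

```text
t 16.77 pos [ 580.6 -232.1  114.8] tilt [-1.2  0.7] yaw 7.9 F [-3.6  2.7 16.5] T [0.49 0.5  0.1 ] open 0.307 grip 59.9
```

Net is about 19.5 N, so I'll hold it for 1.5 s.

>>> carry_out(deltas="0 0 0.1 0 0 0 1;0 0 0.1 0 0 0 1;0 0 0.1 0 0 0 1;0 0 0.1 0 0 0 1;0 0 0.1 0 0 0 1;0 0 0.1 0 0 0 1;0 0 0.1 0 0 0 1;0 0 0.1 0 0 0 1;0 0 0.1 0 0 0 1;0 0 0.1 0 0 0 1;0 0 0.1 0 0 0 1;0 0 0.1 0 0 0 1")

```text
time_s: 18.27
eef_pos: [0.5806, -0.2321, 0.1149]
eef_rot: [-0.0, 0.998, 0.068, -0.001]
wrist_force: [-3.1, 2.9, 15.6]
opening: 0.306
grasp_force: 59.9
```

```bash
python3 go.py
```

```text
t 18.27 pos [ 580.6 -232.1  114.9] tilt [-1.1  0.6] yaw 7.8 F [-3.1  2.9 15.6] T [0.48 0.58 0.06] open 0.306 grip 59.9
```

>>> carry_out(deltas="-0.1 -0.1 0.3 0 0 0 1;-0.1 -0.1 0.3 0 0 0 1;-0.1 -0.1 0.3 0 0 0 1;-0.1 -0.1 0.3 0 0 0 1;-0.1 -0.1 0.3 0 0 0 1;-0.1 -0.1 0.3 0 0 0 1;-0.1 -0.1 0.3 0 0 0 1;-0.1 -0.1 0.3 0 0 0 1;-0.1 -0.1 0.3 0 0 0 1;-0.1 -0.1 0.3 0 0 0 1;-0.1 -0.1 0.3 0 0 0 1;-0.1 -0.1 0.3 0 0 0 1")

```text
time_s: 19.77
eef_pos: [0.5806, -0.2321, 0.1148]
eef_rot: [-0.0, 0.998, 0.068, -0.0]
wrist_force: [-3.8, 2.7, 17.2]
opening: 0.304
grasp_force: 60.0
```

```bash
python3 go.py
```

```text
t 19.77 pos [ 580.6 -232.1  114.8] tilt [-0.9  0.4] yaw 7.9 F [-3.8  2.7 17.2] T [0.55 0.61 0.04] open 0.304 grip 60.0
```

The cap was held at about 20 N. Now lifting straight up.

>>> carry_out(deltas="0 0 -2 0 0 0 1;0 0 -4 0 0 0 1;0 0 -8 0 0 0 1;0 0 -15 0 0 0 1;0 0 -40 0 0 0 1;0 0 -75 0 0 0 1;0 0 -75 0 0 0 1;0 0 -75 0 0 0 1;0 0 -75 0 0 0 1")

```text
time_s: 20.9
eef_pos: [0.5788, -0.2311, 0.1849]
eef_rot: [-0.002, 0.998, 0.068, -0.003]
wrist_force: [-0.4, -0.2, -2.2]
opening: 0.307
grasp_force: 58.4
```

```bash
python3 - <<'E'
from arcs import *
from go import show
show([511.3,146.2,185],7.8)
s=vision.camera("scene");cv2.imwrite("pics/s5.png",s)
c=lambda a:cv2.convertScaleAbs(cv2.resize(a[240:360,160:250],None,fx=4,fy=4,interpolation=cv2.INTER_CUBIC),alpha=1.7)
cv2.imwrite("pics/c5.png",np.hstack([c(s),c(cv2.imread("pics/scene0.png"))]))
E
```

```text
t 20.9 pos [ 578.8 -231.1  184.9] tilt [-5.9  3.7] yaw 7.8 F [-0.4 -0.2 -2.2] T [ 0.01 -0.   -0.03] open 0.307 grip 58.4
delta [ -15.5 -383.     1.7] [-0.0044  0.0054  0.0006]
```

View pics/c5.png

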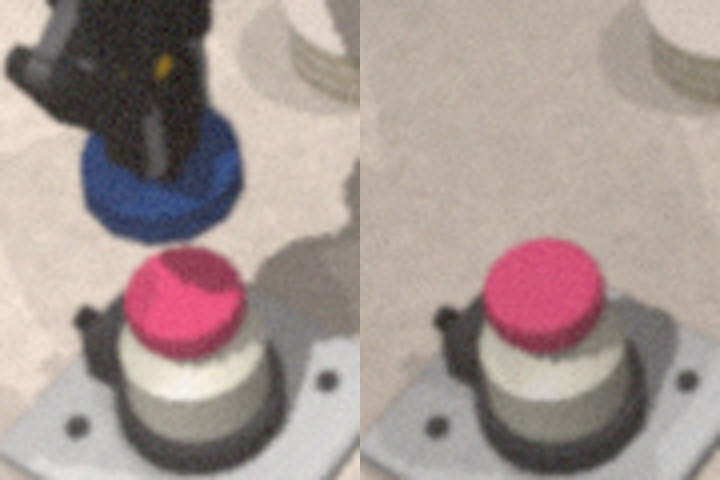

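Compared with the first picture (right), the cap has dropped about 2 px (cap top at (185,250) against (545,240)) and is level. Now returning over the dock.

>>> carry_out(deltas="-15.5 -383 0 -0.0044 0.0054 0 1;-15.5 -383 0 -0.0044 0.0054 0 1;-15.5 -383 0 -0.0044 0.0054 0 1;-15.5 -383 0 -0.0044 0.0054 0 1;-15.5 -383 0 -0.0044 0.0054 0 1;-15.5 -383 0 -0.0044 0.0054 0 1;-15.5 -383 0 -0.0044 0.0054 0 1;-15.5 -383 0 -0.0044 0.0054 0 1;-15.5 -383 0 -0.0044 0.0054 0 1;-15.5 -383 0 -0.0044 0.0054 0 1;-15.5 -383 0 -0.0044 0.0054 0 1;-15.5 -383 0 -0.0044 0.0054 0 1")

```text
time_s: 22.45
eef_pos: [0.5127, 0.1449, 0.188]
eef_rot: [0.001, 0.998, 0.068, 0.002]
wrist_force: [-0.5, -0.0, -3.1]
opening: 0.306
grasp_force: 58.8
```

>>> carry_out(deltas="0 0 0 0 0 0 1;0 0 0 0 0 0 1")

```text
time_s: 22.7
eef_pos: [0.5125, 0.1455, 0.188]
eef_rot: [0.001, 0.998, 0.068, 0.002]
wrist_force: [-0.0, 0.3, -2.2]
opening: 0.308
grasp_force: 58.8
```

```bash
python3 go.py 511.3 146.2 60 7.8
```

```text
t 22.7 pos [512.5 145.5 188. ] tilt [ 3.5 -2.1] yaw 7.8 F [-0.   0.3 -2.2] T [ 0.02 -0.01 -0.02] open 0.308 grip 58.8
delta [ -1.5  -1.2 128. ] [ 0.0026 -0.0032  0.0006]
```

>>> carry_out(deltas="-1.5 -1.2 40 0.0026 -0.0032 0 1;-1.5 -1.2 80 0.0026 -0.0032 0 1;-1.5 -1.2 120 0.0026 -0.0032 0 1;-1.5 -1.2 140 0.0026 -0.0032 0 1;-1.5 -1.2 140 0.0026 -0.0032 0 1;-1.5 -1.2 140 0.0026 -0.0032 0 1;-1.5 -1.2 140 0.0026 -0.0032 0 1")

```text
time_s: 23.58
eef_pos: [0.5126, 0.1463, 0.0495]
eef_rot: [0.0, 0.998, 0.068, 0.001]
wrist_force: [-0.7, -0.6, -2.2]
opening: 0.305
grasp_force: 58.8
```

```bash
python3 go.py 511.3 146.2 34 7.8
```

```text
t 23.57 pos [512.6 146.3  49.5] tilt [2.8 0.1] yaw 7.8 F [-0.7 -0.6 -2.2] T [-0.02 -0.03 -0.02] open 0.305 grip 58.8
delta [-1.3 -0.1 15.5] [ 0.0002 -0.0028  0.0008]
```

>>> carry_out(deltas="-1 0 5 0 -0.001 0 1;-1 0 9 0 -0.001 0 1;-1 0 12 0 -0.001 0 1;-1 0 14 0 -0.001 0 1;-1 0 14.5 0 -0.001 0 1;-1 0 14.5 0 -0.001 0 1;-1 0 14.5 0 -0.001 0 1")

```text
time_s: 24.45
eef_pos: [0.5103, 0.146, 0.0336]
eef_rot: [0.0, 0.998, 0.068, -0.001]
wrist_force: [-2.5, -0.4, 2.3]
opening: 0.301
grasp_force: 59.3
```

```bash
python3 go.py
```

```text
t 24.45 pos [510.3 146.   33.6] tilt [-1.2 -0.2] yaw 7.8 F [-2.5 -0.4  2.3] T [-0.09  0.41 -0.02] open 0.301 grip 59.3
```

Seated on the disc at the same height as at pickup. Releasing.

>>> carry_out(deltas="0 0 0 0 0 0 0.5;0 0 0 0 0 0 0;0 0 0 0 0 0 0;0 0 0 0 0 0 0;0 0 0 0 0 0 0;0 0 0 0 0 0 0")

```text
time_s: 25.2
eef_pos: [0.5104, 0.146, 0.0335]
eef_rot: [0.0, 0.998, 0.068, -0.001]
wrist_force: [-0.1, 0.6, 0.2]
opening: 0.996
grasp_force: 0.0
```

>>> carry_out(deltas="0 0 -20 0 0 0 0;0 0 -50 0 0 0 0;0 0 -100 0 0 0 0;0 0 -160 0 0 0 0;0 0 -160 0 0 0 0;-100 0 -160 0 0 0 0;-150 150 -160 0 0 0 0;-150 250 -160 0 0 0 0;-150 250 -160 0 0 0 0;-150 250 -160 0 0 0 0;-150 250 -160 0 0 0 0;-150 250 -160 0 0 0 0")

```text
time_s: 26.7
eef_pos: [0.3954, -0.123, 0.1929]
eef_rot: [-0.0, 0.998, 0.067, -0.001]
wrist_force: [-0.1, 0.7, -0.3]
opening: 1.0
grasp_force: 0.0
```

```bash
python3 - <<'E'
from arcs import *
from go import show
show()
s=vision.camera("scene");t=vision.camera("top");cv2.imwrite("pics/s6.png",s);cv2.imwrite("pics/t6.png",t)
a,_=blob(mask(s,*YEL),(287,184),12);b,_=blob(mask(t,*YEL),(242,237),12);print(a,b,tri(a,b))
cp,kp=blob(mask(t,*PNK),(428,202),25);print("cap",plane("top",cp,.0944))
cv2.imwrite("pics/f.png",cv2.convertScaleAbs(np.hstack([s[120:,100:480],t[:300,100:500]]),alpha=1.5)) if 0 else cv2.imwrite("pics/f.png",cv2.convertScaleAbs(np.hstack([s[100:400,100:480],t[50:350,120:500]]),alpha=1.5))
E
```

```text
t 26.7 pos [ 395.4 -123.   192.9] tilt [-2.   0.6] yaw 7.6 F [-0.1  0.7 -0.3] T [0.01 0.02 0.01] open 1.0 grip 0.0
[285.5 182. ] [240.35738832 237.04467354] [0.50959764 0.14652754 0.07304195]
cap [ 0.58083253 -0.2312238   0.0944    ]
```

View pics/f.png

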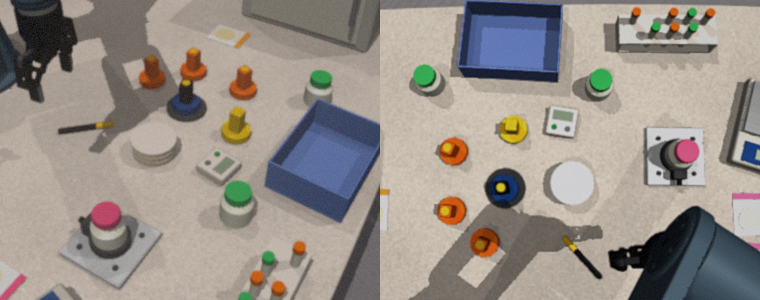

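The tool stands upright on its dock at (185,100), the cap is seated and level at (105,220), nothing else has moved, and the arm is clear.

```bash
python3 -c "
from bench import ctrl
print(ctrl.hand_in())"
```

```text
the job is handed in; nothing more can be done
None
```

The job is handed in: the cap clicked home and looks level, was held at about 20 N for over a second, the tool is back upright on its dock, and no bystander looks moved.

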